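# Load the heel press, shut its tray and latch its sprung hood

### The arm

A 6-joint arm with a two-finger parallel gripper is mounted at the origin on the work surface. World frame = base frame: x ahead of the robot, y to its left, z up, the work surface at z = 0. Lengths are in m, angles in rad, forces in N, time in s.
With the tool pointing down it reaches from about 0.375 to 0.975 m from the base axis. Payload 3.8 kg.
Tool frame: the origin (TCP) lies at the very end of the fingers, on their centre line; the grasp point (between the pads) lies bot.grip_point_offset behind it (bot.grip_point_offset is the distance from the TCP to the grasp point, in m); z points along the fingers, y is the line along which they close (so a half turn about z gives the same grasp; the last joint's range is limited). The gripper opens to 85 mm and grips with 20 to 120 N. Pads are 22 mm wide; open, the fingers measure 114 mm over their backs; the gripper's body (76 mm by 85 mm) begins 54 mm behind the grasp point. The pads swing forward as they close: fully open they stand 13 mm farther back than shut.
Start: joints at [1.235, 0.264, 1.604, -0, 1.274, -0.037], TCP at [0.199, 0.645, 0.231] pointing down, gripper open.
Joint ranges: [-2.63, 2.63], [-0.94, 2.18], [0.31, 2.57], [-1.31, 4.45], [0, 2.66], [-2.55, 2.55]. Speed limits (rad/s): [2.57, 2.57, 3.14, 3.14, 3.14, 3.14].

### API

Orientations are given as a rotation vector (axis times angle).
In Python, from workcell import bot, vision gives the robot as it stands.
- The arm moves only by the tool play_rows, never from a script. Its argument "rows" is a list of rows, each an object of numbers: "dx", "dy", "dz": the shift along the tool's x, y, z as a fraction of full scale; "roll": the turn about the tool's z as a fraction of full scale; "fingers": the closure, from 0 (fully open) to 1 (shut). In form: [{"dx": .., "dy": .., "dz": .., "roll": .., "fingers": ..}, ...]. A call has 1 to 20 rows; each row shifts and turns the commanded pose from where the row before left it, along the tool's axes as they then stand; what a row does not reach is not made up. Full scale, the value 1, is 0.04 m for a shift and 4 degrees for a turn. A row lasts 1/12 s, in which the tool goes at most 41.7 mm and 7.16 degrees, less where a joint would pass 70% of its speed; a pose out of reach is approached as far as the arm can. A call with a number of a shift or a turn outside -1 to 1 is refused whole. A call with a gripper value outside its range is refused whole. The fingers move at their own pace and stop on an object; "grip_force" is the grip in N (left out, the last holds). Time passes only in rows, so rows that do not move let the fingers close. It gives the time, the measured TCP pose, the force and the opening at its end, in the units of the state.
- bot.read_state(): the state, without advancing time (a new reading comes with each control period).
- vision.read_camera(name): name is "scene" or "top"; returns a dict with "pixels" (384x512x3 uint8, red, green, blue), "depth" (384x512 float32, m along the optical axis (not along the pixel's ray), 0 where there is no reading), "fx", "fy", "cx", "cy" (pixels), "distortion" ([k1, k2, p1, p2, k3] as OpenCV has them; the pictures are not rectified), "R" (3x3) and "t" (3): a world point X has camera coordinates R X + t. Camera axes: x right, y down, z forward; pixel columns grow to the right and rows downward; lengths in m; the calibration is good to about 2 mm. A picture is of the moment at which its call begins.
- bot.finish_job(): hands the job in, once; it reports no verdict.
The state is a dict: "time": time; "q": joint angles; "joint_vel": joint speeds; "joint_torque": joint torques, N m; "tool_pos": TCP position; "tcp_rot": TCP orientation; "wrist_force": force on the tool from outside, world axes, zero at the start; "torque": the same for the moment, N m; "width": opening from 0.0 (shut) to 1.0 (fully open).
Only numpy, scipy, OpenCV 4.12 (cv2) and the standard library are available. Lean on these libraries where they do the work, as an engineer would, in place of code of your own. Each camera call takes 0.05 s, during which the arm holds its last target. There are 200 camera calls.

### The job

Set the low D-shaped wooden heel block down flat in the tray of the grey heel press (do not drop it), then push the tray fully home, and only then swing the hood over and press it down until its two side catches hold it down by themselves. Do not force the press: the catches snap in under a light push, and their height is set differently each time, so feel for it. Leave everything else on the bench where it is.

Things in the scene. Friction and masses are not known exactly. Their poses are not given: they have to be found in the camera images.
- heel: low D-shaped block of stacked light wood, the part to load, loose on the bench: 55 mm long (x, from -27 mm at the rounded end to +28 mm at the flat end), 50 mm wide (y), 34 mm high, about 120 g; origin at the underside, about the middle, z up
- press: fixed heel press: grey slab 200 (x) by 290 (y) by 28 mm; tray in front, steel hood hinged at the far edge; origin at the centre of its underside, z up, front at -x. Side walls at y = +-100 mm, 76 mm high; hinge blocks at x = +85 mm, 100 mm high; at the sides pivoting arms (|y| 136 to 144 mm) with catches at the front corners (x -110 to -64 mm, |y| 113 to 144 mm), top 96 to 130 mm high
- tray_floor (a point): centre of the tray's inner floor (moves with the tray), axes as the press: clear floor 125 mm (x) by 158 mm (y), 37 mm above the bench, 12 mm high rims at the far end and sides, at the front a panel that stands 28 mm above the floor
- tray_front (a point): top middle of the outer face of the tray's front panel, 65 mm above the bench; panel 176 mm wide, 36 mm high, 8 mm thick, upright; push it along the press's +x to shut the tray
- tray (a joint): how far the tray is pulled out towards the press's -x, in m: 0 fully home against its stop; it slides stiffly and stays where it is left
- hood (a joint): angle of the hood in rad: 0 level, 1.5 upright. A spring lifts it (about 3 N at the front edge when nearly down); above 1.1 it stays where left. At each front corner a pin of the hood snaps past a sprung roller onto a hard rest, at 8 to 12 N near the front edge; the catch arms are set anew each time: latched at some angle from 0 to 0.16. Not latched, it springs up above 0.4
- hood_hinge (a point): middle of the hood's hinge axis, which runs along the press's y, 95 mm above the bench
- hood_front (a point): middle of the hood's front edge, on its outer (upper) face, moves with the hood: 177 mm from the hinge axis. The hood is a steel plate 184 mm wide and 10 mm thick, its outer face 6 mm from the hinge axis's plane; outer face flat, to be pressed near the front edge
- tall_heel: tall tapered round wooden heel, 54 mm across at the top, 78 mm high, standing; not to be loaded; origin at its foot
- cup: round steel cup, 64 mm across, 55 mm high; origin at its foot
- last: green plastic shoe last lying along its x, 205 mm long, 68 mm wide, 76 mm high; origin under its middle
- hammer: hammer lying along its x, handle to -x; origin under its middle
- awl: awl-like driver lying along its x, handle to -x; origin under its middle
- jar: jar, 66 mm across, 90 mm high; origin at its foot
- tin: low tin, 84 mm across, 40 mm high; origin at its foot
Mind the look-alikes: they are no part of the job. Leave any green or orange look-alike of the heel alone.

How it is judged:
On the way, in this order (a step that is already met when the one before it is completed fails the run):
1. the heel block lies flat in the tray, released, the tray still out and the hood open (x of heel in the frame of tray_floor between -0.045 and 0.045 m and y of heel in the frame of tray_floor between -0.065 and 0.065 m and z of heel in the frame of tray_floor between -0.005 and 0.005 m and angle between heel's own z axis and vertical below 0.1 rad and contact force between the fingers and heel below 0.05 N and linear speed of heel below 0.03 m/s and value of joint tray above 0.03 m and value of joint hood above 0.8 rad), for 0.2 s.
2. the tray is fully home with the heel block in it, the hood still open (x of heel in the frame of tray_floor between -0.045 and 0.045 m and y of heel in the frame of tray_floor between -0.065 and 0.065 m and z of heel in the frame of tray_floor between -0.005 and 0.005 m and angle between heel's own z axis and vertical below 0.1 rad and value of joint tray below 0.004 m and value of joint hood above 0.8 rad), for 0.2 s.
At the end, for the whole second after the job is handed in: The heel block lies flat (within 0.1 rad) and still in the tray, on its floor within 5 mm, its origin within 45 mm (along) and 65 mm (across) of the floor's centre; the tray is home within 4 mm; the hood stays down by itself, held by its catches, below 0.19 rad, at rest (x of heel in the frame of tray_floor between -0.045 and 0.045 m and y of heel in the frame of tray_floor between -0.065 and 0.065 m and z of heel in the frame of tray_floor between -0.005 and 0.005 m and angle between heel's own z axis and vertical below 0.1 rad and contact force between the fingers and heel below 0.05 N and linear speed of heel below 0.03 m/s and value of joint tray below 0.004 m and value of joint hood below 0.19 rad and velocity of joint hood between -0.05 and 0.05 rad/s); the robot touches nothing.
It fails at once if the robot presses on the press with more than 40 N (contact force between any of the fingers, the arm and press above 40 N).
It fails at once if the heel block is dropped (falls free faster than 0.7 m/s, about 25 mm) (contact force between the fingers and heel below 0.01 N and linear speed of heel above 0.7 m/s).
It fails at once if another thing on the bench is shifted by more than 30 mm (distance of any of tall_heel, cup, last, hammer, awl, jar, tin from where it was at the start of the episode above 0.03 m).
It also fails if it takes over 72 s, if anything falls off the work surface, if the arm or the gripper's body presses on something with over 40 N, if the wrist force passes 120 N, or if a joint passes its speed limit or range.

## Working session

There is one attempt and no reset: what is moved stays moved. The work goes in short steps, Python scripts to look and compute and a tool call to move; the robot and the scene stay as the last step left them, time stands still between calls to the robot, and variables do not carry over. Pictures are saved under pics/ and viewed, on a budget of 10 in all, crops included, one or two more only if the job needs it, and the job is handed in when it is done.

Besides the shell and the picture viewer there is one more tool, called as name(argument=value, ...), one argument or row to a line, values as JSON. play_rows: Moves the arm, as the interface text tells. Its arguments: {"type":"object","properties":{"rows":{"type":"array","items":{"type":"object","properties":{"dx":{"type":"number","minimum":-1,"maximum":1},"dy":{"type":"number","minimum":-1,"maximum":1},"dz":{"type":"number","minimum":-1,"maximum":1},"roll":{"type":"number","minimum":-1,"maximum":1},"fingers":{"type":"number"}}}},"grip_force":{"type":"number"}},"required":["rows"]}

```bash
mkdir -p pics; cat > h.py <<'E'
import numpy as np,cv2,pickle
from workcell import bot,vision
def cam(n,f=None):
    c=vision.read_camera(n); pickle.dump(c,open(f'{n}.pkl','wb'))
    if f: cv2.imwrite(f'pics/{f}.png',c['pixels'][:,:,::-1])
    return c
def load(n): return pickle.load(open(f'{n}.pkl','rb'))
def cloud(c):
    v,u=np.mgrid[:384,:512]
    K=np.array([[c['fx'],0,c['cx']],[0,c['fy'],c['cy']],[0,0,1]])
    p=cv2.undistortPoints(np.stack([u,v],-1).reshape(-1,1,2).astype(np.float64),K,np.array(c['distortion'])).reshape(384,512,2)
    d=c['depth'].astype(float)
    P=np.dstack([p[...,0]*d,p[...,1]*d,d])
    W=(P-np.array(c['t']))@np.array(c['R'])
    W[d==0]=np.nan
    return W
E
python3 - <<'E'
from h import *
a=cam('scene');b=cam('top')
cv2.imwrite('pics/both.png',np.vstack([a['pixels'],b['pixels']])[:,:,::-1][:, :])
im=cv2.resize(a['pixels'],(800,600));cv2.imwrite('pics/s1.png',im[:,:,::-1])
im=cv2.resize(b['pixels'],(800,600));cv2.imwrite('pics/t1.png',im[:,:,::-1])
print(bot.read_state(),bot.grip_point_offset)
E
```

```text
{'time': 0.1, 'q': array([ 1.23513025e+00,  2.64723546e-01,  1.60523609e+00,  5.12534732e-06,
        1.27368815e+00, -3.68738136e-02]), 'joint_vel': array([ 3.74672643e-04, -2.02227873e-03, -2.62505358e-03, -4.34192475e-06,
       -1.79640000e-03, -1.21132983e-03]), 'joint_torque': array([-7.30283627e-04, -5.16712904e+01, -3.68586838e+01, -8.16116540e-05,
        6.46748915e-03,  2.25232398e-06]), 'tool_pos': array([0.19846453, 0.64447889, 0.23005643]), 'tcp_rot': array([-0.46754258, -3.10621583,  0.00317054]), 'wrist_force': array([-0.55814691, -0.50091744,  0.12751305]), 'torque': array([-0.0032899 , -0.00270039, -0.04807276]), 'width': 1.0005017101746396} 0.0187
```

View pics/s1.png

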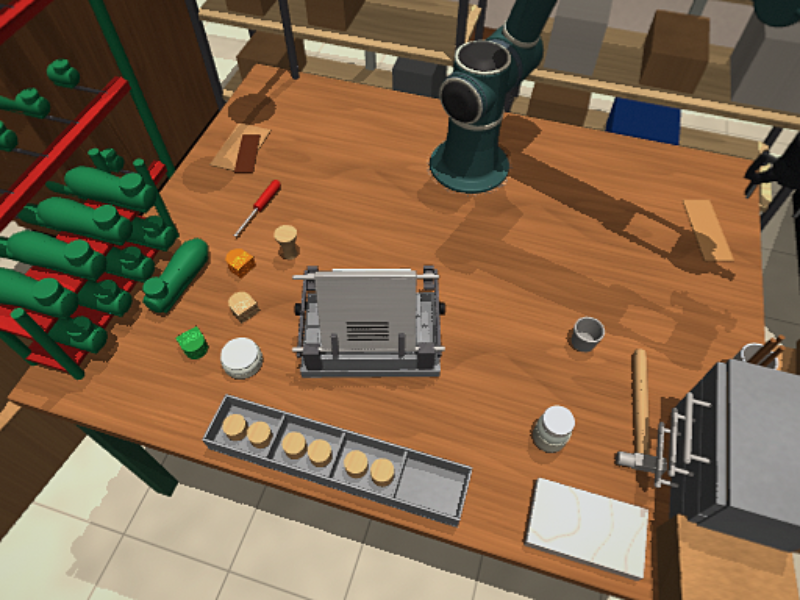

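View pics/t1.png

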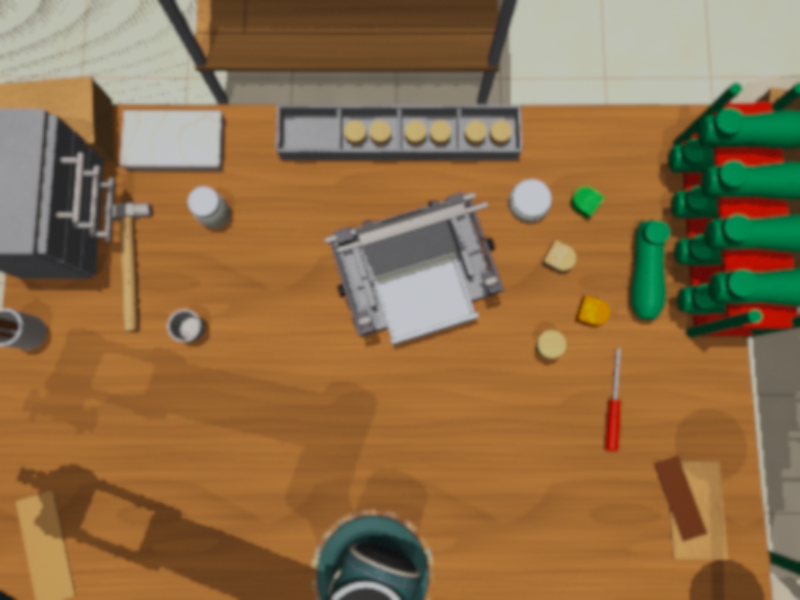

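Candidates: heel-like light wood block, scene (242,305) / top (560,257) [choice]; round tall heel, scene (286,240) / top (551,345); orange, scene (240,262); green, scene (192,342). The wooden discs in the bin are out of scope. Next: a close crop and positions.

```bash
python3 - <<'E'
from h import *
a=load('scene');b=load('top');W=cloud(b);S=cloud(a)
f=512/800
c1=cv2.resize(b['pixels'][140:190,335:400],None,fx=8,fy=8,interpolation=cv2.INTER_CUBIC)[:400,:400]
c2=cv2.resize(b['pixels'][115:225,205:330],None,fx=3.6,fy=3.6,interpolation=cv2.INTER_CUBIC)
H=np.zeros((400,860,3),np.uint8);H[:c1.shape[0],:c1.shape[1]]=c1;H[:396,405:405+450]=c2
cv2.imwrite('pics/c.png',cv2.resize(H,(800,372))[:,:,::-1])
def m(Wc,lo,hi):
    with np.errstate(all='ignore'):
        return (Wc>lo).all(-1)&(Wc<hi).all(-1)
v,u=257*f,560*f
p0=W[int(v),int(u)];print('heel top px',p0)
for n,Wc in(('top',W),('scene',S)):
    k=m(Wc,p0*[1,1,0]+[-.045,-.045,.026],p0*[1,1,0]+[.045,.045,.045])
    q=Wc[k];print(n,len(q),q.mean(0),q.min(0),q.max(0))
    r=cv2.minAreaRect(q[:,:2].astype(np.float32)*1000);print(r)
for nm,(x,y) in dict(tall=(551,345),orange=(594,311),green=(587,202),tin=(531,200),last=(650,270),awl=(613,425)).items(): print(nm,W[int(y*f),int(x*f)].round(3))
for z0,z1 in((.02,.032),(.034,.041),(.06,.068),(.072,.08),(.095,.105),(.1,.3)):
    for n,Wc in(('top',W),('scene',S)):
        k=m(Wc,np.array([.3,-.22,z0]),np.array([.75,.17,z1]))
        q=Wc[k]
        if len(q)>10: print(z0,n,len(q),q.mean(0).round(3),[np.round(t,0) for t in cv2.minAreaRect(q[:,:2].astype(np.float32)*1000)])
E
```

```text
heel top px [ 0.60744241 -0.37330467  0.03110468]
top 257 [ 0.60739605 -0.37421757  0.03373152] [ 0.58086508 -0.40376323  0.02662913] [ 0.63936491 -0.34268247  0.04267987]
((606.7824096679688, -375.7704772949219), (54.36927795410156, 49.89411926269531), 57.97393798828125)
scene 199 [ 0.61213976 -0.37162589  0.03403998] [ 0.58130975 -0.40430748  0.02622697] [ 0.64398732 -0.33900692  0.04090522]
((608.9490356445312, -374.96063232421875), (58.43415451049805, 50.21607208251953), 57.508934020996094)
tall [ 0.427 -0.337  0.079]
orange [ 0.496 -0.436  0.033]
green [ 0.721 -0.431  0.031]
tin [ 0.722 -0.316  0.04 ]
last [ 0.575 -0.54   0.061]
awl [ 0.275 -0.463  0.026]
0.02 top 2354 [ 0.598 -0.075  0.028] [array([564., -87.]), array([234., 288.]), np.float64(15.0)]
0.02 scene 803 [ 0.605 -0.052  0.028] [array([593., -79.]), array([201., 289.]), np.float64(19.0)]
0.034 top 1676 [ 0.526 -0.1    0.037] [array([552., -97.]), array([208., 272.]), np.float64(26.0)]
0.034 scene 91 [ 0.678 -0.053  0.038] [array([608., -71.]), array([162., 259.]), np.float64(17.0)]
0.06 top 165 [ 0.478 -0.123  0.064] [array([541., -93.]), array([192., 209.]), np.float64(23.0)]
0.06 scene 156 [ 0.603 -0.074  0.064] [array([571., -84.]), array([241., 258.]), np.float64(18.0)]
0.072 top 307 [ 0.596 -0.072  0.076] [array([608., -77.]), array([159., 265.]), np.float64(18.0)]
0.072 scene 362 [ 0.645 -0.035  0.077] [array([642., -73.]), array([159., 275.]), np.float64(31.0)]
0.095 top 326 [ 0.608 -0.022  0.099] [array([585., -78.]), array([208., 308.]), np.float64(20.0)]
0.095 scene 435 [ 0.64  -0.041  0.1  ] [array([584., -77.]), array([211., 304.]), np.float64(18.0)]
0.1 top 1097 [ 0.61  -0.061  0.21 ] [array([581., -78.]), array([206., 296.]), np.float64(18.0)]
0.1 scene 3411 [ 0.64  -0.059  0.188] [array([586., -76.]), array([209., 303.]), np.float64(17.0)]
```

View pics/c.png

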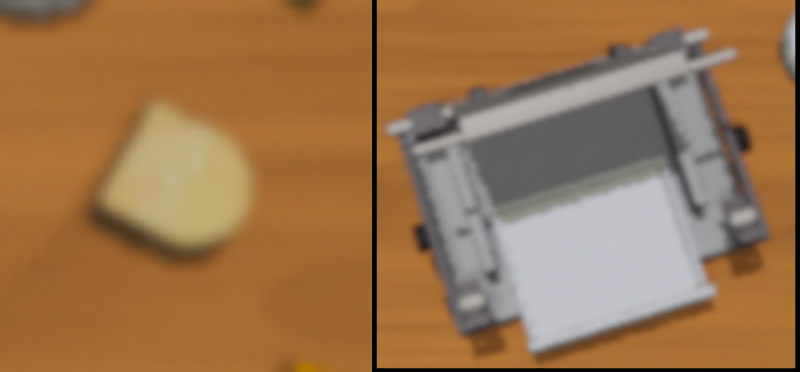

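The crop shows the heel's D with its flat end up-left (flat edge from (155,100) to (95,205)) and round end at right (250,190), so heel x is at about +58°. The press is turned about 18°, with the tray pulled out and its front panel from (530,350) to (715,290). Next I refine the press frame.

```bash
python3 - <<'E'
from h import *
a=load('scene');b=load('top');W=cloud(b).reshape(-1,3);S=cloud(a).reshape(-1,3)
W=W[~np.isnan(W).any(1)];S=S[~np.isnan(S).any(1)]
A=np.vstack([W,S])
for th in (17,18,19):
    t=np.radians(th);R=np.array([[np.cos(t),np.sin(t)],[-np.sin(t),np.cos(t)]])
    o=np.array([.593,-.079])
    for n,P in(('top',W),('scene',S)):
        L=np.c_[(P[:,:2]-o)@R.T,P[:,2]]
        k=(abs(L[:,0])<.12)&(abs(L[:,1])<.17)&(L[:,2]>.022)&(L[:,2]<.031)&((abs(L[:,1])>.1)|(L[:,0]>.07))
        q=L[k];print(th,n,'slab',np.percentile(q[:,0],[1,99]).round(3),np.percentile(q[:,1],[1,99]).round(3))
        k=(abs(L[:,1])<.1)&(L[:,0]>-.25)&(L[:,0]<-.1)&(L[:,2]>.055)&(L[:,2]<.072);q=L[k]
        if len(q)>5:print('  panel',len(q),np.percentile(q,[2,50,98],axis=0).round(3).tolist(), 'slope deg',np.degrees(np.polyfit(q[:,1],q[:,0],1)[0]))
        k=(abs(L[:,1])<.075)&(L[:,0]>-.25)&(L[:,0]<.06)&(L[:,2]>.03)&(L[:,2]<.044);q=L[k]
        if len(q)>5:print('  floor',len(q),np.percentile(q,[2,50,98],axis=0).round(3).tolist())
        k=(abs(L[:,1])<.09)&(L[:,0]>-.1)&(L[:,0]<.15)&(L[:,2]>.12);q=L[k]
        print('  hood',len(q),np.percentile(q,[2,50,98],axis=0).round(3).tolist())
        k=(abs(L[:,1])>.11)&(abs(L[:,1])<.15)&(L[:,0]>-.12)&(L[:,0]<-.05)&(L[:,2]>.085)
        for s in(1,-1):
            q=L[k&(L[:,1]*s>0)]
            if len(q):print('  catch',s,len(q),np.percentile(q,[2,50,98],axis=0).round(3).tolist())
E
```

```text
17 top slab [-0.102  0.079] [-0.143  0.137]
  panel 168 [[-0.144, -0.083, 0.057], [-0.14, -0.001, 0.064], [-0.135, 0.083, 0.07]] slope deg -0.6567157688887962
  floor 2090 [[-0.131, -0.072, 0.031], [-0.067, 0.001, 0.037], [0.046, 0.072, 0.042]]
  hood 769 [[0.01, -0.085, 0.128], [0.023, 0.0, 0.258], [0.077, 0.087, 0.264]]
  catch 1 183 [[-0.116, 0.114, 0.089], [-0.094, 0.13, 0.1], [-0.055, 0.144, 0.116]]
  catch -1 187 [[-0.113, -0.143, 0.087], [-0.091, -0.128, 0.099], [-0.055, -0.112, 0.116]]
17 scene slab [-0.098  0.099] [-0.142  0.147]
  panel 63 [[-0.142, -0.084, 0.061], [-0.138, -0.022, 0.066], [-0.133, 0.082, 0.07]] slope deg -1.2563683637190022
  floor 21 [[0.053, -0.057, 0.03], [0.054, 0.017, 0.031], [0.058, 0.059, 0.034]]
  hood 2807 [[0.016, -0.085, 0.124], [0.05, 0.001, 0.202], [0.081, 0.086, 0.263]]
  catch 1 135 [[-0.11, 0.115, 0.089], [-0.085, 0.129, 0.098], [-0.052, 0.145, 0.117]]
  catch -1 101 [[-0.11, -0.141, 0.087], [-0.084, -0.128, 0.098], [-0.053, -0.112, 0.116]]
18 top slab [-0.103  0.08 ] [-0.143  0.137]
  panel 168 [[-0.144, -0.081, 0.057], [-0.14, 0.001, 0.06
[... 1191 characters left out ...]
8], [0.077, 0.086, 0.264]]
  catch 1 179 [[-0.112, 0.117, 0.089], [-0.09, 0.132, 0.1], [-0.053, 0.146, 0.116]]
  catch -1 175 [[-0.118, -0.14, 0.087], [-0.094, -0.126, 0.099], [-0.054, -0.111, 0.116]]
19 scene slab [-0.097  0.1  ] [-0.142  0.144]
  panel 63 [[-0.143, -0.079, 0.061], [-0.138, -0.017, 0.066], [-0.134, 0.087, 0.07]] slope deg 0.7407215021934744
  floor 21 [[0.052, -0.058, 0.03], [0.054, 0.015, 0.031], [0.059, 0.067, 0.034]]
  hood 2808 [[0.016, -0.086, 0.124], [0.05, -0.0, 0.202], [0.081, 0.085, 0.263]]
  catch 1 129 [[-0.106, 0.118, 0.089], [-0.081, 0.132, 0.099], [-0.055, 0.148, 0.117]]
  catch -1 102 [[-0.113, -0.138, 0.087], [-0.085, -0.125, 0.098], [-0.052, -0.111, 0.115]]
```

play_rows(
  rows=[
    {"dz":-1,"fingers":0},
    {"dz":-1},
    {"dx":-0.58,"dy":-0.71},
    {"dx":-0.58,"dy":-0.71},
    {"dx":-0.58,"dy":-0.71},
    {"dx":-0.58,"dy":-0.71},
    {"dx":-0.58,"dy":-0.71},
    {"dx":-0.58,"dy":-0.71},
    {"dx":-0.58,"dy":-0.71},
    {"dx":-0.58,"dy":-0.71},
    {"dx":-0.58,"dy":-0.71},
    {"dx":-0.58,"dy":-0.71},
    {"dx":-0.58,"dy":-0.71},
    {"dx":-0.58,"dy":-0.71},
    {"dx":-0.58,"dy":-0.71},
    {"dx":-0.58,"dy":-0.71},
    {"dx":-0.58,"dy":-0.71},
  ],
)

```text
validation failed for argument at $.ro...
```

```bash
cat >> h.py <<'E'
from scipy.spatial.transform import Rotation as Ro
PO=np.array([.593,-.079]);PT=np.radians(18)
def pw(x,y): return PO+np.array([np.cos(PT)*x-np.sin(PT)*y,np.sin(PT)*x+np.cos(PT)*y])
def plan(x,y,z,yaw=None):
    "tool-y yaw in deg; prints needed shift (full-scale units) in present tool axes and roll units"
    s=bot.read_state();R=Ro.from_rotvec(s['tcp_rot']).as_matrix();p=np.array(s['tool_pos'])
    cy=np.degrees(np.arctan2(R[1,1],R[0,1]))
    d=R.T@(np.array([x,y,z])-p)/.04
    print('t',round(s['time'],2),'pos',p.round(4),'tooly yaw',cy.round(1),'tilt',R[:,2].round(3),'q',s['q'].round(2),'F',s['wrist_force'].round(2),'w',round(s['width'],3))
    print('shift units',d.round(3), 'roll', None if yaw is None else -((yaw-cy+180)%360-180)/4)
E
python3 -c "
from h import *
plan(.611,-.369,.30,-32)"
```

```text
t 0.1 pos [0.1985 0.6445 0.2301] tooly yaw 72.9 tilt [-0.001 -0.002 -1.   ] q [ 1.24  0.26  1.61  0.    1.27 -0.04] F [-0.56 -0.5   0.13] w 1.001
shift units [-17.315 -21.182  -1.706] roll 26.220095761718287
```

play_rows(
  rows=[
    {"dx":0,"dy":0,"dz":-1,"roll":0,"fingers":0},
    {"dx":0,"dy":0,"dz":-1,"roll":0,"fingers":0},
    {"dx":-0.58,"dy":-0.71,"dz":0,"roll":0,"fingers":0},
    {"dx":-0.58,"dy":-0.71,"dz":0,"roll":0,"fingers":0},
    {"dx":-0.58,"dy":-0.71,"dz":0,"roll":0,"fingers":0},
    {"dx":-0.58,"dy":-0.71,"dz":0,"roll":0,"fingers":0},
    {"dx":-0.58,"dy":-0.71,"dz":0,"roll":0,"fingers":0},
    {"dx":-0.58,"dy":-0.71,"dz":0,"roll":0,"fingers":0},
    {"dx":-0.58,"dy":-0.71,"dz":0,"roll":0,"fingers":0},
    {"dx":-0.58,"dy":-0.71,"dz":0,"roll":0,"fingers":0},
    {"dx":-0.58,"dy":-0.71,"dz":0,"roll":0,"fingers":0},
    {"dx":-0.58,"dy":-0.71,"dz":0,"roll":0,"fingers":0},
    {"dx":-0.58,"dy":-0.71,"dz":0,"roll":0,"fingers":0},
    {"dx":-0.58,"dy":-0.71,"dz":0,"roll":0,"fingers":0},
    {"dx":-0.58,"dy":-0.71,"dz":0,"roll":0,"fingers":0},
    {"dx":-0.58,"dy":-0.71,"dz":0,"roll":0,"fingers":0},
    {"dx":-0.58,"dy":-0.71,"dz":0,"roll":0,"fingers":0},
  ],
)

```text
time: 1.52
tool_pos: [0.4058, 0.1337, 0.311]
tcp_rot: [0.467, 3.107, 0.0]
wrist_force: [0.2, -0.6, 0.2]
width: 1.001
```

play_rows(
  rows=[
    {"dx":-0.58,"dy":-0.71,"dz":0,"roll":0,"fingers":0},
    {"dx":-0.58,"dy":-0.71,"dz":0,"roll":0,"fingers":0},
    {"dx":-0.58,"dy":-0.71,"dz":0,"roll":0,"fingers":0},
    {"dx":-0.58,"dy":-0.71,"dz":0,"roll":0,"fingers":0},
    {"dx":-0.58,"dy":-0.71,"dz":0,"roll":0,"fingers":0},
    {"dx":-0.58,"dy":-0.71,"dz":0,"roll":0,"fingers":0},
    {"dx":-0.58,"dy":-0.71,"dz":0,"roll":0,"fingers":0},
    {"dx":-0.58,"dy":-0.71,"dz":0,"roll":0,"fingers":0},
    {"dx":-0.58,"dy":-0.71,"dz":0,"roll":0,"fingers":0},
    {"dx":-0.58,"dy":-0.71,"dz":0,"roll":0,"fingers":0},
    {"dx":-0.58,"dy":-0.71,"dz":0,"roll":0,"fingers":0},
    {"dx":-0.58,"dy":-0.71,"dz":0,"roll":0,"fingers":0},
    {"dx":-0.58,"dy":-0.71,"dz":0,"roll":0,"fingers":0},
    {"dx":-0.58,"dy":-0.71,"dz":0,"roll":0,"fingers":0},
    {"dx":-0.58,"dy":-0.71,"dz":0,"roll":0,"fingers":0},
  ],
)

```text
time: 2.77
tool_pos: [0.6132, -0.3757, 0.3103]
tcp_rot: [-0.468, -3.105, -0.001]
wrist_force: [2.1, 0.0, 0.0]
width: 0.998
```

play_rows(
  rows=[
    {"dx":0,"dy":0,"dz":0,"roll":1,"fingers":0},
    {"dx":0,"dy":0,"dz":0,"roll":1,"fingers":0},
    {"dx":0,"dy":0,"dz":0,"roll":1,"fingers":0},
    {"dx":0,"dy":0,"dz":0,"roll":1,"fingers":0},
    {"dx":0,"dy":0,"dz":0,"roll":1,"fingers":0},
    {"dx":0,"dy":0,"dz":0,"roll":1,"fingers":0},
    {"dx":0,"dy":0,"dz":0,"roll":1,"fingers":0},
    {"dx":0,"dy":0,"dz":0,"roll":1,"fingers":0},
    {"dx":0,"dy":0,"dz":0,"roll":1,"fingers":0},
    {"dx":0,"dy":0,"dz":0,"roll":1,"fingers":0},
    {"dx":0,"dy":0,"dz":0,"roll":1,"fingers":0},
    {"dx":0,"dy":0,"dz":0,"roll":1,"fingers":0},
    {"dx":0,"dy":0,"dz":0,"roll":1,"fingers":0},
    {"dx":0,"dy":0,"dz":0,"roll":1,"fingers":0},
    {"dx":0,"dy":0,"dz":0,"roll":1,"fingers":0},
    {"dx":0,"dy":0,"dz":0,"roll":1,"fingers":0},
    {"dx":0,"dy":0,"dz":0,"roll":1,"fingers":0},
    {"dx":0,"dy":0,"dz":0,"roll":1,"fingers":0},
    {"dx":0,"dy":0,"dz":0,"roll":1,"fingers":0},
    {"dx":0,"dy":0,"dz":0,"roll":1,"fingers":0},
  ],
)

```text
time: 4.43
tool_pos: [0.6128, -0.3739, 0.3104]
tcp_rot: [-2.358, -2.074, 0.001]
wrist_force: [0.2, -0.7, 0.2]
width: 1.001
```

```bash
python3 -c "
from h import *
plan(.611,-.369,.10,-32)"
```

```text
t 4.43 pos [ 0.6128 -0.3739  0.3104] tooly yaw -7.3 tilt [-0.001  0.001 -1.   ] q [-0.58  0.31  1.4  -0.    1.43 -0.45] F [ 0.23 -0.71  0.18] w 1.001
shift units [ 0.112 -0.053  5.26 ] roll 6.170757318203343
```

play_rows(
  rows=[
    {"dx":0.11,"dy":-0.05,"dz":0.8,"roll":1,"fingers":0},
    {"dx":0,"dy":0,"dz":0.8,"roll":1,"fingers":0},
    {"dx":0,"dy":0,"dz":0.8,"roll":1,"fingers":0},
    {"dx":0,"dy":0,"dz":0.8,"roll":1,"fingers":0},
    {"dx":0,"dy":0,"dz":0.8,"roll":1,"fingers":0},
    {"dx":0,"dy":0,"dz":0.8,"roll":1,"fingers":0},
    {"dx":0,"dy":0,"dz":0.4,"roll":0.17,"fingers":0},
    {"dx":0,"dy":0,"dz":0,"roll":0,"fingers":0},
  ],
)

```text
time: 5.1
tool_pos: [0.6075, -0.3668, 0.096]
tcp_rot: [-2.736, -1.522, 0.009]
wrist_force: [-1.0, 0.3, -0.5]
width: 1.0
```

```bash
python3 - <<'E'
from h import *
plan(.611,-.369,.006,-32)
c=cam('top');d=c['pixels'][130:200,325:410]
cv2.imwrite('pics/g.png',cv2.resize(d,None,fx=7,fy=7,interpolation=cv2.INTER_CUBIC)[:,:,::-1])
E
```

```text
t 5.1 pos [ 0.6075 -0.3668  0.096 ] tooly yaw -31.8 tilt [-0.01   0.006 -1.   ] q [-0.58  0.44  1.63 -0.    1.08 -0.02] F [-1.02  0.34 -0.54] w 1.0
shift units [-2.000e-03  1.310e-01  2.248e+00] roll 0.04624719715873482
```

View pics/g.png

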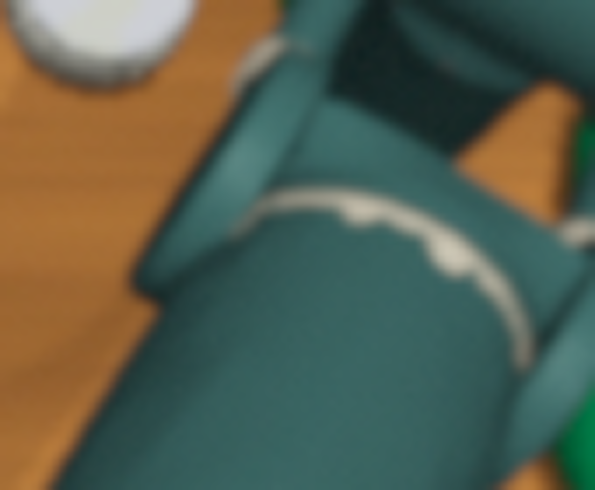

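The arm hides the heel in this view, so I learn nothing about the grasp from it. I continue on the measured numbers.

play_rows(
  rows=[
    {"dx":0,"dy":0.1,"dz":0.3,"roll":0,"fingers":0},
    {"dx":0,"dy":0,"dz":0.3,"roll":0,"fingers":0},
    {"dx":0,"dy":0,"dz":0.3,"roll":0,"fingers":0},
    {"dx":0,"dy":0,"dz":0,"roll":0,"fingers":0},
    {"dx":0,"dy":0,"dz":0,"roll":0,"fingers":0},
    {"dx":0,"dy":0,"dz":0,"roll":0,"fingers":0},
  ],
)

```text
time: 5.65
tool_pos: [0.6152, -0.3716, 0.0675]
tcp_rot: [2.745, 1.528, 0.0]
wrist_force: [0.6, 0.3, 0.5]
width: 0.999
```

```bash
python3 - <<'E'
from h import *
plan(.611,-.369,.006,-32)
c=cam('scene');d=c['pixels'][160:225,120:200]
cv2.imwrite('pics/g2.png',cv2.resize(d,None,fx=7,fy=7,interpolation=cv2.INTER_CUBIC)[:,:,::-1])
E
```

```text
t 5.65 pos [ 0.6152 -0.3716  0.0675] tooly yaw -31.8 tilt [ 0. -0. -1.] q [-0.58  0.47  1.64  0.    1.03 -0.02] F [0.57 0.31 0.46] w 0.999
shift units [ 1.000e-03 -1.240e-01  1.539e+00] roll 0.051172038802569375
```

View pics/g2.png

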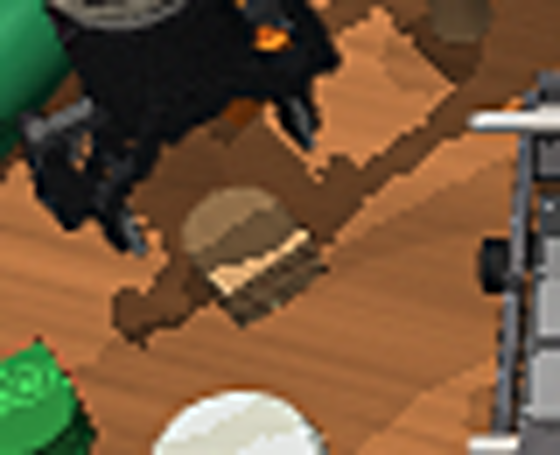

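The fingertips at (130,235) and (300,135) straddle the heel at (245,255), square to its sides. I undo the small y shift, descend and grip.

play_rows(
  rows=[
    {"dx":0,"dy":-0.12,"dz":0.4,"roll":0,"fingers":0},
    {"dx":0,"dy":0,"dz":0.4,"roll":0,"fingers":0},
    {"dx":0,"dy":0,"dz":0.4,"roll":0,"fingers":0},
    {"dx":0,"dy":0,"dz":0.3,"roll":0,"fingers":0},
    {"dx":0,"dy":0,"dz":0,"roll":0,"fingers":0},
    {"dx":0,"dy":0,"dz":0,"roll":0,"fingers":0},
    {"dx":0,"dy":0,"dz":0,"roll":0,"fingers":1},
    {"dx":0,"dy":0,"dz":0,"roll":0,"fingers":1},
    {"dx":0,"dy":0,"dz":0,"roll":0,"fingers":1},
    {"dx":0,"dy":0,"dz":0,"roll":0,"fingers":1},
    {"dx":0,"dy":0,"dz":0,"roll":0,"fingers":1},
    {"dx":0,"dy":0,"dz":0,"roll":0,"fingers":1},
  ],
  grip_force=35,
)

```text
time: 6.7
tool_pos: [0.612, -0.3697, 0.0089]
tcp_rot: [2.743, 1.527, 0.002]
wrist_force: [0.2, -0.3, 5.1]
width: 0.579
```

play_rows(
  rows=[
    {"dx":0,"dy":0,"dz":0,"roll":0,"fingers":1},
    {"dx":0,"dy":0,"dz":0,"roll":0,"fingers":1},
  ],
)

```text
time: 6.87
tool_pos: [0.6121, -0.3697, 0.0089]
tcp_rot: [2.743, 1.527, 0.002]
wrist_force: [0.2, -0.3, 5.3]
width: 0.579
```

```bash
python3 - <<'E'
from h import *
print(pw(-.083,0),pw(-.09,0))
plan(.611,-.369,.006,-32)
E
```

```text
[ 0.51406231 -0.10464841] [ 0.50740491 -0.10681153]
t 6.87 pos [ 0.6121 -0.3697  0.0089] tooly yaw -31.8 tilt [ 0.002 -0.001 -1.   ] q [-0.58  0.53  1.68  0.    0.93 -0.02] F [ 0.21 -0.29  5.25] w 0.579
shift units [ 0.001 -0.032  0.072] roll 0.05069794840380126
```

play_rows(
  rows=[
    {"dx":0,"dy":0,"dz":-0.3,"roll":0,"fingers":1},
    {"dx":0,"dy":0,"dz":-0.6,"roll":0,"fingers":1},
    {"dx":0,"dy":0,"dz":-0.8,"roll":1,"fingers":1},
    {"dx":0,"dy":0,"dz":-0.8,"roll":1,"fingers":1},
    {"dx":0,"dy":0,"dz":-0.8,"roll":1,"fingers":1},
    {"dx":0,"dy":0,"dz":-0.8,"roll":1,"fingers":1},
    {"dx":0,"dy":0,"dz":-0.5,"roll":1,"fingers":1},
    {"dx":0,"dy":0,"dz":-0.2,"roll":1,"fingers":1},
    {"dx":0,"dy":0,"dz":0,"roll":1,"fingers":1},
    {"dx":0,"dy":0,"dz":0,"roll":1,"fingers":1},
    {"dx":0,"dy":0,"dz":0,"roll":1,"fingers":1},
    {"dx":0,"dy":0,"dz":0,"roll":1,"fingers":1},
    {"dx":0,"dy":0,"dz":0,"roll":0,"fingers":1},
    {"dx":0,"dy":0,"dz":0,"roll":0,"fingers":1},
  ],
)

```text
time: 8.03
tool_pos: [0.6104, -0.3687, 0.1989]
tcp_rot: [-3.101, -0.5, 0.002]
wrist_force: [0.6, 0.3, -0.9]
width: 0.581
```

```bash
python3 - <<'E'
from h import *
plan(.514,-.105,.2,-72)
E
```

```text
t 8.03 pos [ 0.6104 -0.3687  0.1989] tooly yaw -71.7 tilt [-0.001  0.001 -1.   ] q [-0.58  0.36  1.55 -0.    1.24  0.67] F [ 0.55  0.35 -0.91] w 0.581
shift units [-0.217 -7.015 -0.021] roll 0.07751703645512009
```

play_rows(
  rows=[
    {"dx":-0.1,"dy":-0.4,"dz":0,"roll":0,"fingers":1},
    {"dx":-0.12,"dy":-0.7,"dz":0,"roll":0,"fingers":1},
    {"dx":0,"dy":-0.7,"dz":0,"roll":0,"fingers":1},
    {"dx":0,"dy":-0.7,"dz":0,"roll":0,"fingers":1},
    {"dx":0,"dy":-0.7,"dz":0,"roll":0,"fingers":1},
    {"dx":0,"dy":-0.7,"dz":0,"roll":0,"fingers":1},
    {"dx":0,"dy":-0.7,"dz":0,"roll":0,"fingers":1},
    {"dx":0,"dy":-0.7,"dz":0,"roll":0,"fingers":1},
    {"dx":0,"dy":-0.7,"dz":0,"roll":0,"fingers":1},
    {"dx":0,"dy":-0.6,"dz":0,"roll":0,"fingers":1},
    {"dx":0,"dy":-0.4,"dz":0,"roll":0,"fingers":1},
    {"dx":0,"dy":0,"dz":0,"roll":0,"fingers":1},
    {"dx":0,"dy":0,"dz":0,"roll":0,"fingers":1},
    {"dx":0,"dy":0,"dz":0.5,"roll":0,"fingers":1},
    {"dx":0,"dy":0,"dz":0.7,"roll":0,"fingers":1},
    {"dx":0,"dy":0,"dz":0.7,"roll":0,"fingers":1},
    {"dx":0,"dy":0,"dz":0.5,"roll":0,"fingers":1},
    {"dx":0,"dy":0,"dz":0,"roll":0,"fingers":1},
    {"dx":0,"dy":0,"dz":0,"roll":0,"fingers":1},
  ],
)

```text
time: 9.62
tool_pos: [0.5142, -0.1064, 0.1022]
tcp_rot: [-3.101, -0.496, 0.005]
wrist_force: [-0.5, 0.6, -0.8]
width: 0.585
```

```bash
python3 - <<'E'
from h import *
plan(.514,-.105,.047,-72)
c=cam('scene');d=c['pixels'][130:250,170:300]
cv2.imwrite('pics/p1.png',cv2.resize(d,None,fx=5,fy=5,interpolation=cv2.INTER_CUBIC)[:,:,::-1])
E
```

```text
t 9.62 pos [ 0.5142 -0.1064  0.1022] tooly yaw -71.8 tilt [-0.003  0.001 -1.   ] q [-0.25  0.1   2.05 -0.    0.99  1.  ] F [-0.54  0.57 -0.82] w 0.585
shift units [ 0.009 -0.033  1.38 ] roll 0.045296100959674845
```

View pics/p1.png

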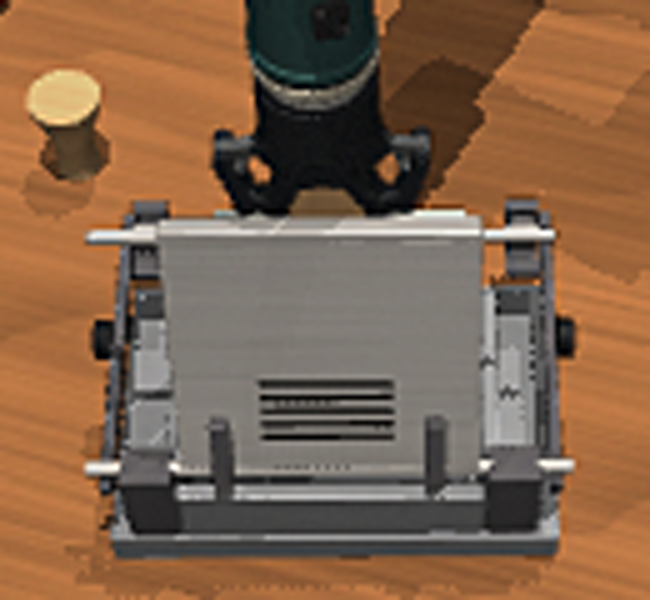

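The gripper at (320,170) holds the heel centred in front of the hood and clear of it. I lower slowly and feel for the floor.

play_rows(
  rows=[
    {"dx":0,"dy":0,"dz":0.3,"roll":0,"fingers":1},
    {"dx":0,"dy":0,"dz":0.4,"roll":0,"fingers":1},
    {"dx":0,"dy":0,"dz":0.3,"roll":0,"fingers":1},
    {"dx":0,"dy":0,"dz":0.2,"roll":0,"fingers":1},
    {"dx":0,"dy":0,"dz":0.1,"roll":0,"fingers":1},
    {"dx":0,"dy":0,"dz":0,"roll":0,"fingers":1},
    {"dx":0,"dy":0,"dz":0,"roll":0,"fingers":1},
    {"dx":0,"dy":0,"dz":0,"roll":0,"fingers":1},
  ],
)

```text
time: 10.33
tool_pos: [0.5158, -0.1059, 0.052]
tcp_rot: [3.102, 0.497, 0.002]
wrist_force: [0.7, 0.4, -0.9]
width: 0.58
```

play_rows(
  rows=[
    {"dx":0,"dy":0,"dz":0.04,"roll":0,"fingers":1},
    {"dx":0,"dy":0,"dz":0,"roll":0,"fingers":1},
    {"dx":0,"dy":0,"dz":0,"roll":0,"fingers":1},
  ],
)

```text
time: 10.58
tool_pos: [0.5154, -0.1058, 0.05]
tcp_rot: [3.102, 0.497, 0.001]
wrist_force: [-0.2, -0.1, -1.3]
width: 0.582
```

play_rows(
  rows=[
    {"dx":0,"dy":0,"dz":0.04,"roll":0,"fingers":1},
    {"dx":0,"dy":0,"dz":0,"roll":0,"fingers":1},
    {"dx":0,"dy":0,"dz":0.04,"roll":0,"fingers":1},
    {"dx":0,"dy":0,"dz":0,"roll":0,"fingers":1},
    {"dx":0,"dy":0,"dz":0,"roll":0,"fingers":1},
  ],
)

```text
time: 11.0
tool_pos: [0.5149, -0.1057, 0.0463]
tcp_rot: [-3.102, -0.497, 0.001]
wrist_force: [0.4, 0.9, -1.1]
width: 0.585
```

play_rows(
  rows=[
    {"dx":0,"dy":0,"dz":0.03,"roll":0,"fingers":1},
    {"dx":0,"dy":0,"dz":0,"roll":0,"fingers":1},
    {"dx":0,"dy":0,"dz":0,"roll":0,"fingers":1},
  ],
)

```text
time: 11.25
tool_pos: [0.5155, -0.1057, 0.0458]
tcp_rot: [3.102, 0.497, 0.001]
wrist_force: [-1.6, 1.8, 3.3]
width: 0.578
```

Contact felt: the vertical force went from -1.1 to +3.3 N. Release and lift.

play_rows(
  rows=[
    {"dx":0,"dy":0,"dz":0,"roll":0,"fingers":0.3},
    {"dx":0,"dy":0,"dz":0,"roll":0,"fingers":0.2},
    {"dx":0,"dy":0,"dz":0,"roll":0,"fingers":0.1},
    {"dx":0,"dy":0,"dz":0,"roll":0,"fingers":0.1},
    {"dx":0,"dy":0,"dz":0,"roll":0,"fingers":0.1},
    {"dx":0,"dy":0,"dz":0,"roll":0,"fingers":0.1},
    {"dx":0,"dy":0,"dz":-0.4,"roll":0,"fingers":0.1},
    {"dx":0,"dy":0,"dz":-0.8,"roll":0,"fingers":0.1},
    {"dx":0,"dy":0,"dz":-0.8,"roll":0,"fingers":0.1},
    {"dx":0,"dy":0,"dz":-0.8,"roll":0,"fingers":0.1},
    {"dx":0,"dy":0,"dz":0,"roll":0,"fingers":0.1},
    {"dx":0,"dy":0,"dz":0,"roll":0,"fingers":0.1},
  ],
)

```text
time: 12.25
tool_pos: [0.5172, -0.1063, 0.1601]
tcp_rot: [3.1, 0.496, 0.009]
wrist_force: [0.4, 0.1, 0.4]
width: 0.902
```

```bash
python3 - <<'E'
from h import *
print(pw(-.19,0),pw(-.2,0))
plan(*pw(-.19,0),.16,-72)
E
```

```text
[ 0.41229926 -0.13771323] [ 0.4027887 -0.1408034]
t 12.25 pos [ 0.5172 -0.1063  0.1601] tooly yaw -71.8 tilt [ 0.006 -0.002 -1.   ] q [-0.25  0.04  2.   -0.    1.1   1.  ] F [0.39 0.13 0.39] w 0.902
shift units [-2.737 -0.074 -0.011] roll 0.0499407195002064
```

play_rows(
  rows=[
    {"dx":-0.5,"dy":-0.07,"dz":0,"roll":0,"fingers":1},
    {"dx":-0.8,"dy":0,"dz":0,"roll":0,"fingers":1},
    {"dx":-0.8,"dy":0,"dz":0,"roll":0,"fingers":1},
    {"dx":-0.6,"dy":0,"dz":0,"roll":0,"fingers":1},
    {"dx":0,"dy":0,"dz":0,"roll":0,"fingers":1},
    {"dx":0,"dy":0,"dz":0,"roll":0,"fingers":1},
    {"dx":0,"dy":0,"dz":0,"roll":0,"fingers":1},
    {"dx":0,"dy":0,"dz":0,"roll":0,"fingers":1},
  ],
)

```text
time: 12.92
tool_pos: [0.4122, -0.1367, 0.1569]
tcp_rot: [-3.102, -0.497, 0.0]
wrist_force: [-0.1, -0.3, -1.1]
width: -0.002
```

```bash
python3 - <<'E'
from h import *
plan(*pw(-.19,0),.048,-72)
c=cam('top');W=cloud(c);d=c['pixels'][110:240,190:340]
cv2.imwrite('pics/p2.png',cv2.resize(d,None,fx=5,fy=4.6,interpolation=cv2.INTER_CUBIC)[:,:,::-1])
P=W.reshape(-1,3);P=P[~np.isnan(P).any(1)]
t=PT;R=np.array([[np.cos(t),np.sin(t)],[-np.sin(t),np.cos(t)]])
L=np.c_[(P[:,:2]-PO)@R.T,P[:,2]]
k=(abs(L[:,1])<.05)&(L[:,0]>-.13)&(L[:,0]<-.03)&(L[:,2]>.055)&(L[:,2]<.085)
q=L[k];print(len(q),q.mean(0),np.percentile(q,[2,98],axis=0).round(3).tolist())
E
```

```text
t 12.92 pos [ 0.4122 -0.1367  0.1569] tooly yaw -71.8 tilt [-0.  0. -1.] q [-0.38 -0.14  2.18  0.    1.11  0.88] F [-0.09 -0.31 -1.09] w -0.002
shift units [-0.006  0.027  2.722] roll 0.054314228772639694
55 [-0.07704967  0.01346259  0.06976901] [[-0.105, -0.018, 0.059], [-0.065, 0.023, 0.075]]
```

View pics/p2.png

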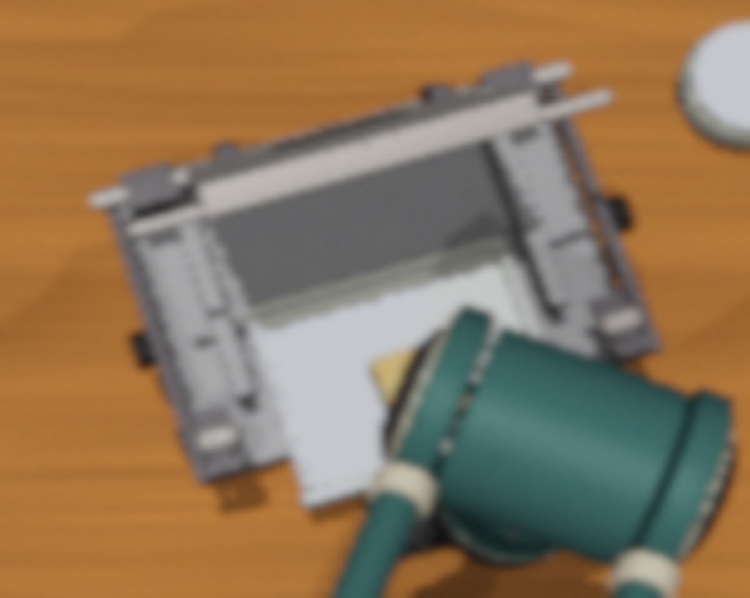

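The heel lies flat in the tray: its corner shows at (390,370), its top is at 0.071 m and its flat end at local x = -0.065, all as expected. Next I lower in front of the panel and advance.

play_rows(
  rows=[
    {"dx":0,"dy":0,"dz":0.6,"roll":0,"fingers":1},
    {"dx":0,"dy":0,"dz":0.8,"roll":0,"fingers":1},
    {"dx":0,"dy":0,"dz":0.8,"roll":0,"fingers":1},
    {"dx":0,"dy":0,"dz":0.5,"roll":0,"fingers":1},
    {"dx":0,"dy":0,"dz":0,"roll":0,"fingers":1},
    {"dx":0.3,"dy":0,"dz":0,"roll":0,"fingers":1},
    {"dx":0.3,"dy":0,"dz":0,"roll":0,"fingers":1},
    {"dx":0,"dy":0,"dz":0,"roll":0,"fingers":1},
    {"dx":0,"dy":0,"dz":0,"roll":0,"fingers":1},
  ],
)

```text
time: 13.72
tool_pos: [0.4376, -0.1297, 0.0513]
tcp_rot: [3.1, 0.499, 0.006]
wrist_force: [0.4, -0.4, -0.2]
width: 0.0
```

play_rows(
  rows=[
    {"dx":0.1,"dy":0,"dz":0,"roll":0,"fingers":1},
    {"dx":0.1,"dy":0,"dz":0,"roll":0,"fingers":1},
    {"dx":0.1,"dy":0,"dz":0,"roll":0,"fingers":1},
    {"dx":0,"dy":0,"dz":0,"roll":0,"fingers":1},
  ],
)

```text
time: 14.05
tool_pos: [0.4469, -0.1256, 0.0498]
tcp_rot: [3.101, 0.497, 0.002]
wrist_force: [-0.2, -0.2, 1.0]
width: -0.0
```

play_rows(
  rows=[
    {"dx":0.1,"dy":0,"dz":0,"roll":0,"fingers":1},
    {"dx":0.1,"dy":0,"dz":0,"roll":0,"fingers":1},
    {"dx":0.1,"dy":0,"dz":0,"roll":0,"fingers":1},
  ],
)

```text
time: 14.3
tool_pos: [0.457, -0.1218, 0.0492]
tcp_rot: [-3.102, -0.497, 0.002]
wrist_force: [-2.7, -2.0, 1.7]
width: -0.002
```

play_rows(
  rows=[
    {"dx":0.1,"dy":0,"dz":0,"roll":0,"fingers":1},
    {"dx":0.1,"dy":0,"dz":0,"roll":0,"fingers":1},
    {"dx":0.1,"dy":0,"dz":0,"roll":0,"fingers":1},
  ],
)

```text
time: 14.55
tool_pos: [0.4689, -0.118, 0.0492]
tcp_rot: [3.102, 0.497, -0.001]
wrist_force: [-2.9, -1.7, 1.5]
width: 0.001
```

play_rows(
  rows=[
    {"dx":0.1,"dy":0,"dz":0,"roll":0,"fingers":1},
    {"dx":0.1,"dy":0,"dz":0,"roll":0,"fingers":1},
    {"dx":0.1,"dy":0,"dz":0,"roll":0,"fingers":1},
  ],
)

```text
time: 14.8
tool_pos: [0.4804, -0.1144, 0.0492]
tcp_rot: [3.102, 0.497, -0.0]
wrist_force: [-1.5, -2.9, 1.3]
width: 0.002
```

play_rows(
  rows=[
    {"dx":0.08,"dy":0,"dz":0,"roll":0,"fingers":1},
    {"dx":0.08,"dy":0,"dz":0,"roll":0,"fingers":1},
  ],
)

```text
time: 14.97
tool_pos: [0.4865, -0.1123, 0.0492]
tcp_rot: [3.102, 0.497, -0.0]
wrist_force: [-1.6, -2.4, 0.3]
width: 0.002
```

play_rows(
  rows=[
    {"dx":0.08,"dy":0,"dz":0,"roll":0,"fingers":1},
    {"dx":0.08,"dy":0,"dz":0,"roll":0,"fingers":1},
  ],
)

```text
time: 15.13
tool_pos: [0.4893, -0.1112, 0.049]
tcp_rot: [3.101, 0.5, -0.012]
wrist_force: [-19.4, -11.7, 15.0]
width: -0.004
```

```bash
cat >> h.py <<'E'
def loc(P):
    t=PT;R=np.array([[np.cos(t),np.sin(t)],[-np.sin(t),np.cos(t)]])
    P=P.reshape(-1,3);P=P[~np.isnan(P).any(1)]
    return np.c_[(P[:,:2]-PO)@R.T,P[:,2]]
E
python3 - <<'E'
from h import *
plan(*pw(-.1,0),.048,-72)
L=loc(cloud(cam('top')))
for y0,y1 in((-.085,-.03),(.03,.085)):
    k=(L[:,1]>y0)&(L[:,1]<y1)&(L[:,0]>-.18)&(L[:,0]<-.05)&(L[:,2]>.055)&(L[:,2]<.070)
    q=L[k];print(len(q),np.percentile(q,[2,50,98],axis=0).round(3).tolist() if len(q) else '')
k=(abs(L[:,1])<.075)&(L[:,0]>-.12)&(L[:,0]<.09)&(L[:,2]>.033)&(L[:,2]<.041);print(np.percentile(L[k],[1,99],axis=0))
E
```

```text
t 15.13 pos [ 0.4893 -0.1112  0.049 ] tooly yaw -71.7 tilt [-0.008 -0.002 -1.   ] q [-0.27  0.13  2.13 -0.    0.89  0.98] F [-19.42 -11.67  15.01] w -0.004
shift units [0.215 0.037 0.024] roll 0.07711575506462509
0 
0 
[[-0.07962341 -0.07291689  0.03318827]
 [ 0.04860215  0.07428772  0.04077386]]
```

About 27 N at the stop after about 46 mm of travel, so the tray should be home. I back off, rise, and check.

play_rows(
  rows=[
    {"dx":-0.3,"dy":0,"dz":0,"roll":0,"fingers":1},
    {"dx":-0.6,"dy":0,"dz":0,"roll":0,"fingers":1},
    {"dx":-0.6,"dy":0,"dz":0,"roll":0,"fingers":1},
    {"dx":0,"dy":0,"dz":-0.4,"roll":0,"fingers":1},
    {"dx":0,"dy":0,"dz":-0.8,"roll":0,"fingers":1},
    {"dx":0,"dy":0,"dz":-0.8,"roll":0,"fingers":1},
    {"dx":0,"dy":0,"dz":-0.8,"roll":0,"fingers":1},
    {"dx":0,"dy":0,"dz":-0.8,"roll":0,"fingers":1},
    {"dx":0,"dy":0,"dz":-0.8,"roll":0,"fingers":1},
    {"dx":0,"dy":0,"dz":-0.8,"roll":0,"fingers":1},
    {"dx":0,"dy":0,"dz":-0.8,"roll":0,"fingers":1},
    {"dx":0,"dy":0,"dz":-0.6,"roll":0,"fingers":1},
    {"dx":0,"dy":0,"dz":0,"roll":0,"fingers":1},
    {"dx":0,"dy":0,"dz":0,"roll":0,"fingers":1},
  ],
)

```text
time: 16.35
tool_pos: [0.4366, -0.1291, 0.3155]
tcp_rot: [3.1, 0.497, 0.008]
wrist_force: [0.6, -0.2, -0.6]
width: 0.0
```

```bash
python3 - <<'E'
from h import *
plan(*pw(.085,0),.31,-72)
c=cam('top');L=loc(cloud(c))
for y0,y1 in((-.085,-.03),(.03,.085)):
    k=(L[:,1]>y0)&(L[:,1]<y1)&(L[:,0]>-.18)&(L[:,0]<-.05)&(L[:,2]>.055)&(L[:,2]<.070)
    q=L[k];print(len(q),np.percentile(q,[2,50,98],axis=0).round(3).tolist() if len(q) else '')
k=(abs(L[:,1])<.035)&(L[:,0]>-.09)&(L[:,0]<.06)&(L[:,2]>.064)&(L[:,2]<.08);q=L[k];print('heel',len(q),np.percentile(q,[2,50,98],axis=0).round(3).tolist() if len(q) else '')
d=c['pixels'][110:240,190:340]
cv2.imwrite('pics/p3.png',cv2.resize(d,None,fx=5,fy=4.6,interpolation=cv2.INTER_CUBIC)[:,:,::-1])
S=loc(cloud(cam('scene')))
k=(abs(S[:,1])<.08)&(S[:,0]>-.05)&(S[:,0]<.1)&(S[:,2]>.11)&(S[:,2]<.265);q=S[k]
p=np.polyfit(q[:,2],q[:,0],1);print('hood face x(z)',p,'at .245',np.polyval(p,.245),'angle',np.arctan2(1,-p[0]))
E
```

```text
t 16.35 pos [ 0.4366 -0.1291  0.3155] tooly yaw -71.8 tilt [ 0.005 -0.001 -1.   ] q [-0.34 -0.21  1.94  0.    1.41  0.91] F [ 0.58 -0.18 -0.63] w 0.0
shift units [6.23  0.04  0.169] roll 0.05281772519098382
0 
39 [[-0.099, 0.045, 0.059], [-0.095, 0.063, 0.064], [-0.091, 0.083, 0.068]]
heel 33 [[-0.059, 0.009, 0.065], [-0.033, 0.019, 0.071], [-0.021, 0.023, 0.075]]
hood face x(z) [-0.39074541  0.12835178] at .245 0.03261915880020942 angle 1.1982934183036096
```

View pics/p3.png

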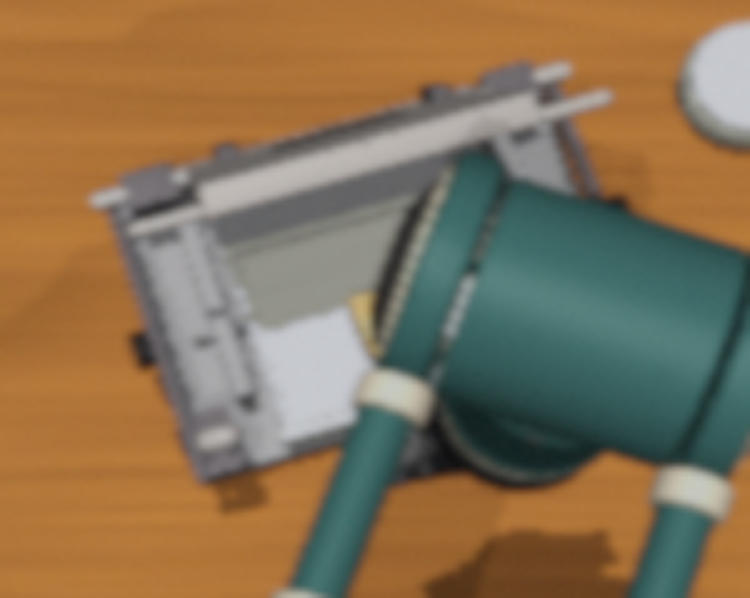

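The panel is flush with the slab edge (local x = -0.099, picture (330,455)). The heel travelled with the tray and is still flat at 0.071, so the tray is home. The hood is at 1.20 rad. Next I go over it to its outer side.

play_rows(
  rows=[
    {"dx":0.4,"dy":0,"dz":0,"roll":0,"fingers":1},
    {"dx":0.8,"dy":0,"dz":0,"roll":0,"fingers":1},
    {"dx":0.8,"dy":0,"dz":0,"roll":0,"fingers":1},
    {"dx":0.8,"dy":0,"dz":0,"roll":0,"fingers":1},
    {"dx":0.8,"dy":0,"dz":0,"roll":0,"fingers":1},
    {"dx":0.8,"dy":0,"dz":0,"roll":0,"fingers":1},
    {"dx":0.8,"dy":0,"dz":0,"roll":0,"fingers":1},
    {"dx":0.6,"dy":0,"dz":0,"roll":0,"fingers":1},
    {"dx":0.4,"dy":0,"dz":0,"roll":0,"fingers":1},
    {"dx":0,"dy":0,"dz":0,"roll":0,"fingers":1},
    {"dx":0,"dy":0,"dz":0,"roll":0,"fingers":1},
    {"dx":0,"dy":0,"dz":0.5,"roll":0,"fingers":1},
    {"dx":0,"dy":0,"dz":0.7,"roll":0,"fingers":1},
    {"dx":0,"dy":0,"dz":0.5,"roll":0,"fingers":1},
    {"dx":0,"dy":0,"dz":0,"roll":0,"fingers":1},
    {"dx":0,"dy":0,"dz":0,"roll":0,"fingers":1},
  ],
)

```text
time: 17.78
tool_pos: [0.6684, -0.0519, 0.2432]
tcp_rot: [-3.101, -0.496, 0.007]
wrist_force: [0.5, -0.5, 0.4]
width: 0.003
```

```bash
python3 - <<'E'
from h import *
plan(*pw(.0405,0),.245,-72)
E
```

```text
t 17.78 pos [ 0.6684 -0.0519  0.2432] tooly yaw -71.8 tilt [-0.005  0.001 -1.   ] q [-0.11  0.25  1.6  -0.    1.3   1.14] F [ 0.5  -0.5   0.41] w 0.003
shift units [-0.991  0.059 -0.041] roll 0.042036990787011064
```

play_rows(
  rows=[
    {"dx":-0.3,"dy":0.06,"dz":0,"roll":0,"fingers":1},
    {"dx":-0.3,"dy":0,"dz":0,"roll":0,"fingers":1},
    {"dx":-0.2,"dy":0,"dz":0,"roll":0,"fingers":1},
    {"dx":-0.2,"dy":0,"dz":0,"roll":0,"fingers":1},
    {"dx":-0.22,"dy":0,"dz":0.1,"roll":0,"fingers":1},
    {"dx":-0.22,"dy":0,"dz":0.1,"roll":0,"fingers":1},
    {"dx":-0.22,"dy":0,"dz":0.1,"roll":0,"fingers":1},
  ],
)

```text
time: 18.37
tool_pos: [0.608, -0.0751, 0.2337]
tcp_rot: [3.101, 0.497, 0.002]
wrist_force: [1.0, 0.0, 0.2]
width: 0.001
```

play_rows(
  rows=[
    {"dx":-0.21,"dy":0,"dz":0.15,"roll":0,"fingers":1},
    {"dx":-0.21,"dy":0,"dz":0.16,"roll":0,"fingers":1},
    {"dx":-0.21,"dy":0,"dz":0.16,"roll":0,"fingers":1},
  ],
)

```text
time: 18.62
tool_pos: [0.5836, -0.0827, 0.2137]
tcp_rot: [-3.102, -0.497, 0.0]
wrist_force: [1.2, 0.4, 1.5]
width: 0.0
```

play_rows(
  rows=[
    {"dx":-0.19,"dy":0,"dz":0.19,"roll":0,"fingers":1},
    {"dx":-0.18,"dy":0,"dz":0.2,"roll":0,"fingers":1},
    {"dx":-0.17,"dy":0,"dz":0.2,"roll":0,"fingers":1},
    {"dx":0,"dy":0,"dz":0,"roll":0,"fingers":1},
  ],
)

```text
time: 18.95
tool_pos: [0.5613, -0.0894, 0.1881]
tcp_rot: [-3.101, -0.496, 0.007]
wrist_force: [-0.9, -0.3, 0.2]
width: 0.001
```

```bash
python3 - <<'E'
from h import *
plan(*pw(-.0491,0),.1628,-72)
c=cam('scene');d=c['pixels'][130:250,170:300]
cv2.imwrite('pics/p4.png',cv2.resize(d,None,fx=5,fy=5,interpolation=cv2.INTER_CUBIC)[:,:,::-1])
S=loc(cloud(c))
for s in (1,-1):
  k=(S[:,1]*s<.085)&(S[:,1]*s>.04)&(S[:,0]>-.12)&(S[:,0]<.06)&(S[:,2]>.105)&(S[:,2]<.265);q=S[k]
  if len(q)>20:
    p=np.polyfit(q[:,0],q[:,2],1);print(s,len(q),'angle',np.arctan(-p[0]),q.min(0),q.max(0))
E
```

```text
t 18.95 pos [ 0.5613 -0.0894  0.1881] tooly yaw -71.8 tilt [-0.005  0.001 -1.   ] q [-0.2   0.1   1.88 -0.    1.17  1.05] F [-0.86 -0.29  0.16] w 0.001
shift units [-0.39  -0.002  0.633] roll 0.04366089887122371
1 708 angle 0.6130585670140185 [-0.0611542   0.04012837  0.11730873] [0.05956948 0.0849317  0.26493905]
-1 706 angle 0.6127412451694187 [-0.06122128 -0.08499845  0.1166569 ] [ 0.05992354 -0.04011654  0.26493748]
```

View pics/p4.png

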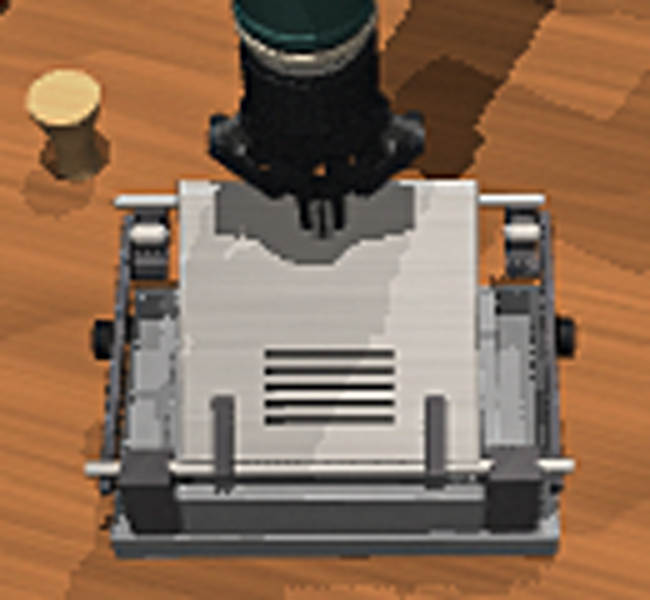

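The hood follows and stands at about 0.61 rad, with the fingertips on its outer face near the front edge at (320,230). I continue along the arc.

play_rows(
  rows=[
    {"dx":-0.15,"dy":0,"dz":0.21,"roll":0,"fingers":1},
    {"dx":-0.13,"dy":0,"dz":0.21,"roll":0,"fingers":1},
    {"dx":-0.11,"dy":0,"dz":0.21,"roll":0,"fingers":1},
  ],
)

```text
time: 19.25
tool_pos: [0.5493, -0.0944, 0.1654]
tcp_rot: [3.101, 0.497, 0.002]
wrist_force: [1.5, -0.8, 3.1]
width: -0.002
```

play_rows(
  rows=[
    {"dx":-0.06,"dy":0,"dz":0.12,"roll":0,"fingers":1},
    {"dx":-0.05,"dy":0,"dz":0.12,"roll":0,"fingers":1},
    {"dx":-0.04,"dy":0,"dz":0.12,"roll":0,"fingers":1},
    {"dx":0,"dy":0,"dz":0,"roll":0,"fingers":1},
  ],
)

```text
time: 19.58
tool_pos: [0.5425, -0.096, 0.1499]
tcp_rot: [-3.102, -0.497, 0.003]
wrist_force: [-0.4, -0.4, 0.3]
width: -0.001
```

play_rows(
  rows=[
    {"dx":-0.03,"dy":0,"dz":0.08,"roll":0,"fingers":1},
    {"dx":-0.03,"dy":0,"dz":0.08,"roll":0,"fingers":1},
    {"dx":0,"dy":0,"dz":0,"roll":0,"fingers":1},
  ],
)

```text
time: 19.83
tool_pos: [0.541, -0.0967, 0.1443]
tcp_rot: [-3.102, -0.497, 0.0]
wrist_force: [-0.3, -0.1, 0.7]
width: -0.0
```

play_rows(
  rows=[
    {"dx":-0.02,"dy":0,"dz":0.06,"roll":0,"fingers":1},
    {"dx":-0.02,"dy":0,"dz":0.06,"roll":0,"fingers":1},
    {"dx":0,"dy":0,"dz":0,"roll":0,"fingers":1},
    {"dx":0,"dy":0,"dz":0,"roll":0,"fingers":1},
  ],
)

```text
time: 20.17
tool_pos: [0.5397, -0.0972, 0.1398]
tcp_rot: [-3.102, -0.497, -0.0]
wrist_force: [0.3, 0.5, 0.1]
width: 0.001
```

play_rows(
  rows=[
    {"dx":-0.01,"dy":0,"dz":0.05,"roll":0,"fingers":1},
    {"dx":-0.01,"dy":0,"dz":0.05,"roll":0,"fingers":1},
    {"dx":0,"dy":0,"dz":0,"roll":0,"fingers":1},
  ],
)

```text
time: 20.42
tool_pos: [0.5387, -0.0975, 0.1357]
tcp_rot: [-3.102, -0.497, 0.001]
wrist_force: [-0.2, 0.7, 1.0]
width: 0.001
```

play_rows(
  rows=[
    {"dx":-0.01,"dy":0,"dz":0.05,"roll":0,"fingers":1},
    {"dx":0,"dy":0,"dz":0,"roll":0,"fingers":1},
  ],
)

```text
time: 20.58
tool_pos: [0.5384, -0.0977, 0.1338]
tcp_rot: [3.102, 0.497, -0.0]
wrist_force: [-1.0, -0.6, 0.9]
width: 0.001
```

play_rows(
  rows=[
    {"dx":-0.01,"dy":0,"dz":0.05,"roll":0,"fingers":1},
    {"dx":0,"dy":0,"dz":0,"roll":0,"fingers":1},
  ],
)

```text
time: 20.75
tool_pos: [0.5381, -0.0979, 0.1318]
tcp_rot: [3.102, 0.497, -0.0]
wrist_force: [-0.8, -0.7, 1.9]
width: 0.001
```

play_rows(
  rows=[
    {"dx":0,"dy":0,"dz":0.05,"roll":0,"fingers":1},
    {"dx":0,"dy":0,"dz":0,"roll":0,"fingers":1},
  ],
)

```text
time: 20.92
tool_pos: [0.5381, -0.0979, 0.1298]
tcp_rot: [3.102, 0.497, -0.0]
wrist_force: [-0.7, -0.5, 1.0]
width: 0.002
```

play_rows(
  rows=[
    {"dx":0,"dy":0,"dz":0.05,"roll":0,"fingers":1},
    {"dx":0,"dy":0,"dz":0,"roll":0,"fingers":1},
  ],
)

```text
time: 21.08
tool_pos: [0.5381, -0.0979, 0.1278]
tcp_rot: [3.102, 0.497, -0.0]
wrist_force: [-1.2, -0.8, 2.0]
width: -0.002
```

play_rows(
  rows=[
    {"dx":0,"dy":0,"dz":0.04,"roll":0,"fingers":1},
    {"dx":0,"dy":0,"dz":0,"roll":0,"fingers":1},
  ],
)

```text
time: 21.25
tool_pos: [0.5381, -0.0979, 0.1262]
tcp_rot: [3.102, 0.497, -0.0]
wrist_force: [-0.3, -1.5, 3.0]
width: -0.0
```

play_rows(
  rows=[
    {"dx":0,"dy":0,"dz":0.04,"roll":0,"fingers":1},
    {"dx":0,"dy":0,"dz":0,"roll":0,"fingers":1},
  ],
)

```text
time: 21.42
tool_pos: [0.5382, -0.0979, 0.1255]
tcp_rot: [3.102, 0.497, -0.0]
wrist_force: [-3.1, -0.8, 8.2]
width: -0.004
```

play_rows(
  rows=[
    {"dx":0,"dy":0,"dz":0.02,"roll":0,"fingers":1},
    {"dx":0,"dy":0,"dz":0,"roll":0,"fingers":1},
  ],
)

```text
time: 21.58
tool_pos: [0.5382, -0.0979, 0.1252]
tcp_rot: [3.102, 0.497, -0.0]
wrist_force: [-4.5, -0.1, 8.5]
width: 0.0
```

play_rows(
  rows=[
    {"dx":0,"dy":0,"dz":0.02,"roll":0,"fingers":1},
    {"dx":0,"dy":0,"dz":0,"roll":0,"fingers":1},
  ],
)

```text
time: 21.75
tool_pos: [0.538, -0.0979, 0.1245]
tcp_rot: [3.102, 0.497, -0.001]
wrist_force: [-4.8, 0.2, 10.0]
width: 0.0
```

play_rows(
  rows=[
    {"dx":0,"dy":0,"dz":0.02,"roll":0,"fingers":1},
    {"dx":0,"dy":0,"dz":0,"roll":0,"fingers":1},
  ],
)

```text
time: 21.92
tool_pos: [0.5379, -0.098, 0.1235]
tcp_rot: [3.102, 0.497, -0.001]
wrist_force: [-4.1, 0.5, 9.2]
width: 0.003
```

play_rows(
  rows=[
    {"dx":0,"dy":0,"dz":0.02,"roll":0,"fingers":1},
    {"dx":0,"dy":0,"dz":0,"roll":0,"fingers":1},
  ],
)

```text
time: 22.08
tool_pos: [0.5378, -0.098, 0.1225]
tcp_rot: [3.102, 0.497, -0.001]
wrist_force: [-3.4, -1.5, 8.2]
width: 0.002
```

play_rows(
  rows=[
    {"dx":0,"dy":0,"dz":0.02,"roll":0,"fingers":1},
    {"dx":0,"dy":0,"dz":0,"roll":0,"fingers":1},
  ],
)

```text
time: 22.25
tool_pos: [0.5379, -0.098, 0.1216]
tcp_rot: [3.102, 0.497, -0.001]
wrist_force: [-4.3, -0.0, 8.1]
width: -0.003
```

play_rows(
  rows=[
    {"dx":0,"dy":0,"dz":0.02,"roll":0,"fingers":1},
    {"dx":0,"dy":0,"dz":0,"roll":0,"fingers":1},
  ],
)

```text
time: 22.42
tool_pos: [0.5379, -0.098, 0.1206]
tcp_rot: [3.102, 0.497, -0.001]
wrist_force: [-2.3, -0.3, 6.6]
width: -0.001
```

play_rows(
  rows=[
    {"dx":0,"dy":0,"dz":0.02,"roll":0,"fingers":1},
    {"dx":0,"dy":0,"dz":0,"roll":0,"fingers":1},
  ],
)

```text
time: 22.58
tool_pos: [0.538, -0.098, 0.1196]
tcp_rot: [3.102, 0.497, -0.001]
wrist_force: [-2.8, -1.2, 4.9]
width: -0.001
```

play_rows(
  rows=[
    {"dx":0,"dy":0,"dz":0.02,"roll":0,"fingers":1},
    {"dx":0,"dy":0,"dz":0,"roll":0,"fingers":1},
  ],
)

```text
time: 22.75
tool_pos: [0.5379, -0.098, 0.1186]
tcp_rot: [3.102, 0.497, -0.001]
wrist_force: [-1.9, -1.8, 4.4]
width: 0.001
```

play_rows(
  rows=[
    {"dx":0,"dy":0,"dz":0.02,"roll":0,"fingers":1},
    {"dx":0,"dy":0,"dz":0,"roll":0,"fingers":1},
  ],
)

```text
time: 22.92
tool_pos: [0.5381, -0.0978, 0.1175]
tcp_rot: [3.102, 0.497, -0.0]
wrist_force: [-1.8, -1.2, 3.4]
width: 0.001
```

play_rows(
  rows=[
    {"dx":0,"dy":0,"dz":0.02,"roll":0,"fingers":1},
    {"dx":0,"dy":0,"dz":0,"roll":0,"fingers":1},
  ],
)

```text
time: 23.08
tool_pos: [0.5382, -0.0977, 0.1165]
tcp_rot: [-3.102, -0.497, -0.0]
wrist_force: [-1.1, -2.1, 1.8]
width: 0.002
```

play_rows(
  rows=[
    {"dx":0,"dy":0,"dz":0.02,"roll":0,"fingers":1},
    {"dx":0,"dy":0,"dz":0,"roll":0,"fingers":1},
  ],
)

```text
time: 23.25
tool_pos: [0.5381, -0.0976, 0.1156]
tcp_rot: [-3.102, -0.497, 0.0]
wrist_force: [0.0, -0.1, 0.3]
width: 0.001
```

play_rows(
  rows=[
    {"dx":0,"dy":0,"dz":0.02,"roll":0,"fingers":1},
    {"dx":0,"dy":0,"dz":0,"roll":0,"fingers":1},
  ],
)

```text
time: 23.42
tool_pos: [0.5379, -0.0975, 0.1148]
tcp_rot: [-3.101, -0.497, 0.001]
wrist_force: [-0.7, -0.2, 0.4]
width: 0.002
```

play_rows(
  rows=[
    {"dx":0,"dy":0,"dz":0.02,"roll":0,"fingers":1},
    {"dx":0,"dy":0,"dz":0,"roll":0,"fingers":1},
  ],
)

```text
time: 23.58
tool_pos: [0.5379, -0.0976, 0.1141]
tcp_rot: [-3.102, -0.497, 0.001]
wrist_force: [-0.4, -0.7, -1.5]
width: 0.003
```

The force fell to zero, so the hood has snapped away from the fingers. I follow gently until I feel the rest.

play_rows(
  rows=[
    {"dx":0,"dy":0,"dz":0.03,"roll":0,"fingers":1},
    {"dx":0,"dy":0,"dz":0,"roll":0,"fingers":1},
  ],
)

```text
time: 23.75
tool_pos: [0.538, -0.0977, 0.113]
tcp_rot: [-3.102, -0.497, 0.001]
wrist_force: [0.3, -0.2, -0.2]
width: 0.004
```

play_rows(
  rows=[
    {"dx":0,"dy":0,"dz":0.03,"roll":0,"fingers":1},
    {"dx":0,"dy":0,"dz":0,"roll":0,"fingers":1},
  ],
)

```text
time: 23.92
tool_pos: [0.538, -0.0977, 0.1118]
tcp_rot: [-3.102, -0.497, 0.001]
wrist_force: [0.0, -0.3, 0.2]
width: 0.002
```

```bash
python3 - <<'E'
from h import *
S=loc(cloud(cam('scene')))
for s in (1,-1):
  k=(S[:,1]*s<.085)&(S[:,1]*s>.04)&(S[:,0]>-.085)&(S[:,0]<.03)&(S[:,2]>.09)&(S[:,2]<.15);q=S[k]
  p=np.polyfit(q[:,0],q[:,2],1);print(s,len(q),'angle',np.arctan(-p[0]),'z at -.07',np.polyval(p,-.07))
E
```

```text
1 439 angle 0.07102500642612905 z at -.07 0.1120340938340494
-1 430 angle 0.06443561229485668 z at -.07 0.11152117238340839
```

play_rows(
  rows=[
    {"dx":0,"dy":0,"dz":0.03,"roll":0,"fingers":1},
    {"dx":0,"dy":0,"dz":0,"roll":0,"fingers":1},
  ],
)

```text
time: 24.13
tool_pos: [0.5383, -0.0978, 0.1108]
tcp_rot: [3.102, 0.497, 0.0]
wrist_force: [-0.2, -0.1, 0.2]
width: -0.005
```

play_rows(
  rows=[
    {"dx":0,"dy":0,"dz":0.03,"roll":0,"fingers":1},
    {"dx":0,"dy":0,"dz":0,"roll":0,"fingers":1},
  ],
)

```text
time: 24.3
tool_pos: [0.5383, -0.0978, 0.1101]
tcp_rot: [3.102, 0.497, 0.0]
wrist_force: [-0.9, -0.4, 2.4]
width: 0.004
```

play_rows(
  rows=[
    {"dx":0,"dy":0,"dz":0.03,"roll":0,"fingers":1},
    {"dx":0,"dy":0,"dz":0,"roll":0,"fingers":1},
  ],
)

```text
time: 24.47
tool_pos: [0.5383, -0.0978, 0.1099]
tcp_rot: [3.102, 0.497, 0.0]
wrist_force: [-3.8, 0.7, 8.6]
width: -0.0
```

play_rows(
  rows=[
    {"dx":0,"dy":0,"dz":0.02,"roll":0,"fingers":1},
    {"dx":0,"dy":0,"dz":0,"roll":0,"fingers":1},
  ],
)

```text
time: 24.63
tool_pos: [0.5383, -0.0979, 0.1098]
tcp_rot: [3.102, 0.497, 0.0]
wrist_force: [-6.1, 1.1, 14.0]
width: -0.003
```

A hard rest: 14 N with no further movement. I lift off, clear the press, and check.

play_rows(
  rows=[
    {"dx":0,"dy":0,"dz":-0.3,"roll":0,"fingers":1},
    {"dx":0,"dy":0,"dz":-0.5,"roll":0,"fingers":1},
    {"dx":0,"dy":0,"dz":-0.8,"roll":0,"fingers":1},
    {"dx":0,"dy":0,"dz":-0.8,"roll":0,"fingers":1},
    {"dx":-0.5,"dy":0,"dz":-0.8,"roll":0,"fingers":1},
    {"dx":-0.8,"dy":0,"dz":-0.5,"roll":0,"fingers":1},
    {"dx":-0.8,"dy":0,"dz":0,"roll":0,"fingers":1},
    {"dx":-0.5,"dy":0,"dz":0,"roll":0,"fingers":1},
    {"dx":0,"dy":0,"dz":0,"roll":0,"fingers":1},
    {"dx":0,"dy":0,"dz":0,"roll":0,"fingers":1},
    {"dx":0,"dy":0,"dz":0,"roll":0,"fingers":1},
    {"dx":0,"dy":0,"dz":0,"roll":0,"fingers":1},
  ],
)

```text
time: 25.63
tool_pos: [0.4401, -0.1301, 0.2556]
tcp_rot: [-3.102, -0.497, -0.0]
wrist_force: [-0.0, -0.3, 0.4]
width: 0.001
```

```bash
python3 - <<'E'
from h import *
print(bot.read_state()['wrist_force'])
c=cam('scene');S=loc(cloud(c))
for s in (1,-1):
  k=(S[:,1]*s<.085)&(S[:,1]*s>.04)&(S[:,0]>-.085)&(S[:,0]<.03)&(S[:,2]>.09)&(S[:,2]<.15);q=S[k]
  p=np.polyfit(q[:,0],q[:,2],1);print(s,len(q),'angle',np.arctan(-p[0]),'z at -.07',np.polyval(p,-.07))
L=loc(cloud(cam('top')));
k=(abs(L[:,1])<.085)&(L[:,0]>-.16)&(L[:,0]<-.085)&(L[:,2]>.055)&(L[:,2]<.070);print('panel',k.sum(),np.percentile(L[k],[2,98],axis=0).round(3) if k.sum() else '')
d=c['pixels'][120:250,120:300]
cv2.imwrite('pics/p5.png',cv2.resize(d,None,fx=4.4,fy=4.4,interpolation=cv2.INTER_CUBIC)[:,:,::-1])
E
```

```text
[-0.02088969 -0.32748401  0.44195341]
1 440 angle 0.06958877780232237 z at -.07 0.11196611030472566
-1 426 angle 0.06327958171737903 z at -.07 0.11135670778098346
panel 39 [[-0.099  0.031  0.057]
 [-0.092  0.084  0.069]]
```

View pics/p5.png

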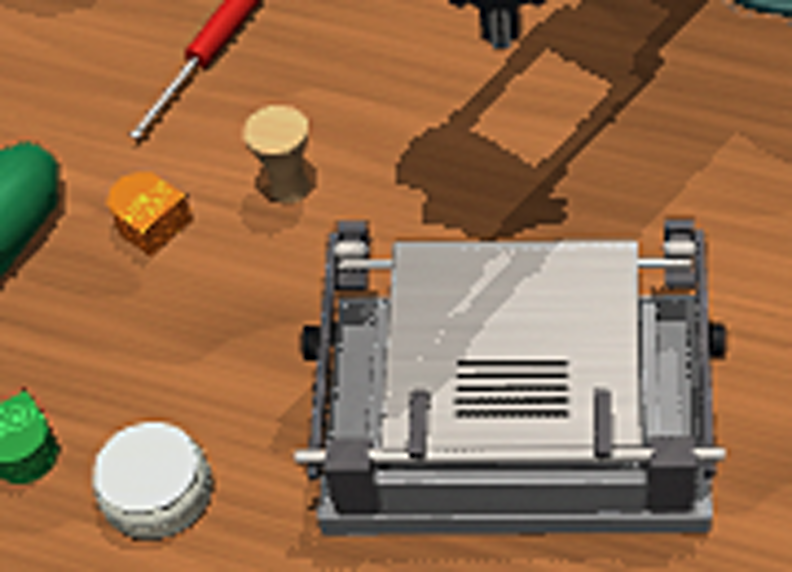

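The hood stays down by itself at about 0.066 rad, with its pins under the rollers at (352,262) and (680,262). The panel is still home and the robot is clear. Handing in.

```bash
python3 -c "
from h import *
print(bot.finish_job())"
```

```text
the job is handed in; nothing more can be done
None
```

The heel block is in the tray, the tray is pushed home, and the hood is latched down. I handed the job in at about 25.7 s of the 72 s allowed.

**What I did:**
- **Heel:** I gripped it across its straight sides and lowered it until I felt the tray floor. Then I released it, with the tray still out and the hood open.
- **Tray:** I pushed it in at about 3 N until it hit its stop, where the force rose to about 27 N (25 N excluding the vertical part).
- **Hood:** I swung it over from behind and pressed it down in 1 mm steps. It met the catches at about 10 N, snapped in, and came to a hard rest; I stopped at about 15 N in total, well under the 40 N limit.

**Last checks:**
- **Hood:** with the robot clear, it stayed at about 0.066 rad, the same before and after I let go.
- **Tray:** the front panel was at the slab's front edge (local x = -0.099 m) and did not move afterwards.
- **Heel:** its top was at 0.071 m, as it should be lying flat, and its flat end moved 44 mm while the panel moved 45 mm. I measured this just before closing the hood; after that the hood hides the heel, so it was not checked again.
- **Other things:** the ones visible in the last picture looked unmoved, but I did not measure them.

No check failed or disagreed.

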